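# Open the jar holder

## Robot

A 7-joint arm with a two-finger parallel gripper is mounted at the origin on a cart in front of the work surface, level with it; the furniture and walls round the work are solid. World frame = base frame: x ahead of the robot, y to its left, z up, the work surface at z = 0. Lengths are in m, angles in rad, forces in N, time in s.
With the tool pointing down it reaches from about 0.35 to 0.9 m from the base axis. Payload 8.1 kg.
Tool frame: the origin (TCP) lies between the finger pads; the fingertips stand ahead of it and the grasp point (between the pads) is the TCP (arm.nose_length is the z of the fingertips in the tool frame, in m); z points along the fingers, y is the line along which they close (so a half turn about z gives the same grasp; the last joint's range is limited). The gripper opens to 92 mm and grips with 3 to 60 N. Pads are 19 mm wide; open, the fingers measure 130 mm over their backs; the gripper's body (75 mm by 190 mm) begins 47 mm behind the grasp point.
Start: joints at [1.157, 0.434, 0.025, 1.573, -0.012, 1.134, -0.075], TCP at [0.191, -0.595, 0.246] pointing down, gripper open.
Joint ranges: [-2.62, 2.62], [-0.44, 2.09], [-1.27, 1.32], [0.08, 2.57], [-1.32, 4.46], [0.12, 2], [-2.74, 2.74]. Speed limits (rad/s): [2.22, 2.22, 3.01, 3.01, 3.14, 3.14, 3.14].

## Interface

Orientations are given as a rotation vector (axis times angle).
In Python, from cell import sensors, optics, arm gives the robot as it stands.
- The arm moves only by the tool arm_command, never from a script. Its argument "deltas" is one flat list of numbers, 7 for each row, row after row: the turn, a rotation vector about the world's x, y, z as a fraction of full scale, then the shift along the world's x, y, z as a fraction of full scale, then the finger opening in mm, from 0 to 91.8. In form: [wx, wy, wz, dx, dy, dz, fingers, wx, wy, wz, dx, dy, dz, fingers, ...]. A call has 1 to 20 rows; each row is the pose to reach, as a shift and turn from the pose commanded when the call began; what a row does not reach only later rows make up. Full scale, the value 1, is 1 m for a shift and 90 degrees for a turn. A row lasts 1/10 s, in which the tool goes at most 50 mm and 8.59 degrees, less where a joint would pass 70% of its speed; a pose out of reach is approached as far as the arm can. A call with a number of a shift or a turn outside -1 to 1 is refused whole. A call with a gripper value outside its range is refused whole. The fingers move at their own pace and stop on an object; "force" is the grip in N (left out, the last holds). Time passes only in rows, so rows that repeat a pose let the fingers close. It gives the time, the measured TCP pose, the force, the opening and the grip force at its end, in the units of the state.
- sensors.observe(): the state, without advancing time (a new reading comes with each control period).
- optics.get_image(name): name is "side" or "top"; returns the picture (400x640x3 uint8, blue, green, red); there is no depth.
- optics.calibration(name): a dict with "camera_matrix" (3x3 intrinsics, pixels), "rvec" (rotation vector, rad) and "tvec" (3), from world to camera coordinates, as OpenCV has them. Camera axes: x right, y down, z forward; pixel columns grow to the right and rows downward; lengths in m; the calibration is good to about 2 mm. A picture is of the moment at which its call begins. calibration takes no time and is no camera call.
- arm.sign_off(): hands the job in; it is judged then, once.
The state is a dict: "clock": time; "joints": joint angles; "dq": joint speeds; "joint_efforts": joint torques, N m; "position": TCP position; "ee_rot": TCP orientation; "force": force on the tool from outside, world axes, zero at the start; "ft_torque": the same for the moment, N m; "width": opening from 0.0 (shut) to 1.0 (fully open); "gripper_force": force on a finger pad.
Only numpy, scipy, OpenCV 4.12 (cv2) and the standard library are available. Lean on these libraries where they do the work, as an engineer would, in place of code of your own. Each camera call takes 0.05 s, during which the arm holds its last target. There are 200 camera calls.

## Task

A jam jar is held in the one-hand jar holder on the worktop. With a fingertip press the black thumb pad on the holder's sliding jaw well down to release the ratchet and, keeping it down, push the jaw back along its bar, away from the jar, all the way to the rubber buffer at the end; then take the finger away so that the pad springs up and locks the jaw there. The jar is neither gripped nor lifted and stays standing upright where it is, and the mug, the spice jar and the teaspoon behind the holder are left alone.

Things in the scene. Friction and masses are not known exactly. Their poses are not given: they have to be found in the camera images.
- holder: one-hand jar holder, fixed: pale base plate 135 x 310 mm, top 16 mm up, with an aluminium bar between two grey end brackets 74 mm high. Origin: centre of its underside, on the worktop. x points from the front (bar side) to the back (jar side), y along the bar from the sliding jaw towards the fixed jaw, z up. Bar at x = -45 mm, its top 67 mm up. Jaws 35 to 75 mm up, with rubber V faces.
- jaw (a joint): travel of the sliding jaw along the bar, m: about 0 closed on the jar, growing away from the jar along the holder's -y, 0.080 against the rubber buffer. About 2 N moves it while the ratchet is released; with the pad up, the ratchet under the bar (10 mm pitch) blocks it from opening (up to 2 mm of play).
- release (a joint): how far the thumb pad is pressed down, in m: 0 up, 0.008 right down. A spring pushes it up, 1.7 N at the start and 4.8 N right down. The ratchet is free from 0.0045 on, and catches again when the pad is let up.
- pad_top (a point): centre of the thumb pad's upper face, 92 mm above the worktop when up; moves with jaw and pad. The black pad is 32 mm across the bar (holder x), 46 mm along it; at its end away from the jar (holder -y) a lip 6 mm thick stands 8 mm above that face, to push against; its inner side is 22 mm from this point. Nothing on the sliding jaw is higher than the lip.
- bar_end (a point): middle of the free face of the round rubber buffer (18 mm) on the right end bracket, at the height of the bar, where the sliding jaw stops.
- jar_mid (a point): centre of the jam jar, half-way up its height: a glass jar with a light lid, 69 mm in diameter, 99 mm high; stands loose on the holder's plate, so its top is 115 mm above the worktop.
- mug: white mug, 78 mm in diameter, 97 mm high, behind the holder; bystander. Origin at the middle of its underside.
- spice: spice jar with a red cap, 45 mm in diameter, 106 mm high, behind the right end of the holder; bystander. Origin at the middle of its underside.
- spoon: steel teaspoon, 130 mm long, lying behind the left half of the holder; bystander. Origin at its middle, on the worktop.

How it is judged:
By the outcome, as a careful person would: the job done as asked, in the order asked, and still so for the second after the job is handed in, with the robot touching nothing.
It also fails if it takes over 35 s, if anything falls off the work surface, if the arm or the gripper's body presses on something with over 40 N, if the wrist force passes 120 N, or if a joint passes its speed limit or range.

## Working session

There is one attempt and no reset: what is moved stays moved. The work goes in short steps, Python scripts to look and compute and a tool call to move; the robot and the scene stay as the last step left them, time stands still between calls to the robot, and variables do not carry over. Pictures are saved under pics/ and viewed, at most 10 in all, crops included, and the job is handed in when it is done.

Besides the shell and the picture viewer there is one more tool, called after "Call:" in YAML: its name, and indented under it one key for each argument. arm_command: Moves the arm, as the interface text tells. Its arguments: {"type":"object","properties":{"deltas":{"type":"array","items":{"type":"number"}},"force":{"type":"number"}},"required":["deltas"]}

```bash
mkdir -p pics; python3 - <<'E'
from cell import sensors, optics, arm
import cv2
for n in("side","top"):
    cv2.imwrite(f"pics/{n}0.png",optics.get_image(n)); c=optics.calibration(n); print(n,c)
s=sensors.observe(); print(s, arm.nose_length)
E
```

```text
side {'camera_matrix': array([[423.98108975,   0.        , 320.92065923],
       [  0.        , 423.98108975, 199.34218549],
       [  0.        ,   0.        ,   1.        ]]), 'rvec': array([ 2.27141014, -0.37454531,  0.1809754 ]), 'tvec': array([-0.42206584,  0.33897982,  0.61882459])}
top {'camera_matrix': array([[423.31537754,   0.        , 318.29620811],
       [  0.        , 423.31537754, 203.83204274],
       [  0.        ,   0.        ,   1.        ]]), 'rvec': array([ 2.09689386, -2.14844274,  0.22176354]), 'tvec': array([0.26447924, 0.53882089, 0.83565518])}
{'clock': 0.1, 'joints': array([ 1.15742208,  0.43513079,  0.02496108,  1.57396695, -0.01156537,
        1.13402946, -0.07505991]), 'dq': array([-0.00043059,  0.00052535,  0.00100209, -0.00123416,  0.0004211 ,
        0.00106509, -0.0007232 ]), 'joint_efforts': array([ 2.96069426e-03, -6.69128823e+01,  9.87999961e-01, -3.15147185e+01,
       -6.05366053e-02,  3.74884042e-02, -3.42263093e-05]), 'position': array([ 0.19094249, -0.59467528,  0.24505245]), 'ee_rot': array([-3.10241679e+00, -4.85988798e-01,  5.71875361e-04]), 'force': array([0.46268503, 0.35279059, 0.00856397]), 'ft_torque': array([ 0.01528637, -0.00735157,  0.04441198]), 'gripper_force': 0.0, 'width': 1.0000938959996541} 0.019
```

View pics/top0.png

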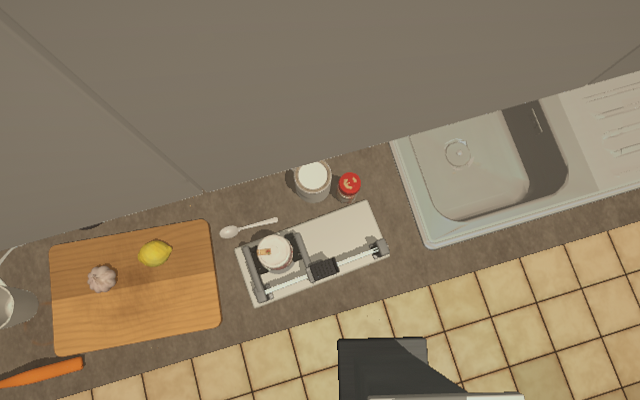

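View pics/side0.png

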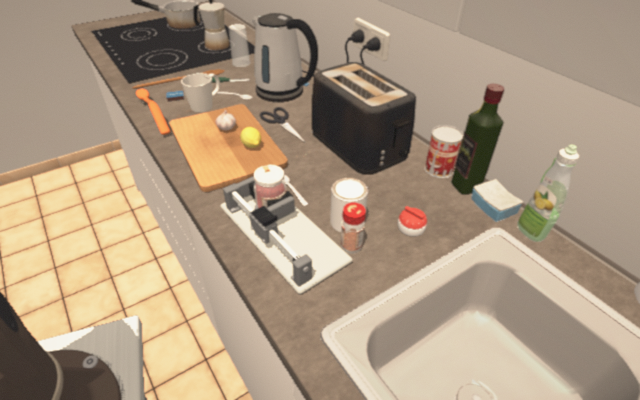

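The holder sits around (315,255) in the top view, with the pad near (323,268). In the side view the pad is near (264,218). I'll enlarge both views to localise it.

```bash
python3 - <<'E'
import cv2,numpy as np
a=cv2.imread("pics/top0.png")[195:315,225:400]; b=cv2.imread("pics/side0.png")[160:290,210:360]
a=cv2.resize(a,(787,540),interpolation=cv2.INTER_CUBIC); b=cv2.resize(b,(690,598),interpolation=cv2.INTER_CUBIC)
cv2.imwrite("pics/topc.png",a);cv2.imwrite("pics/sidec.png",b)
E
```

```text
(no output)
```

View pics/topc.png

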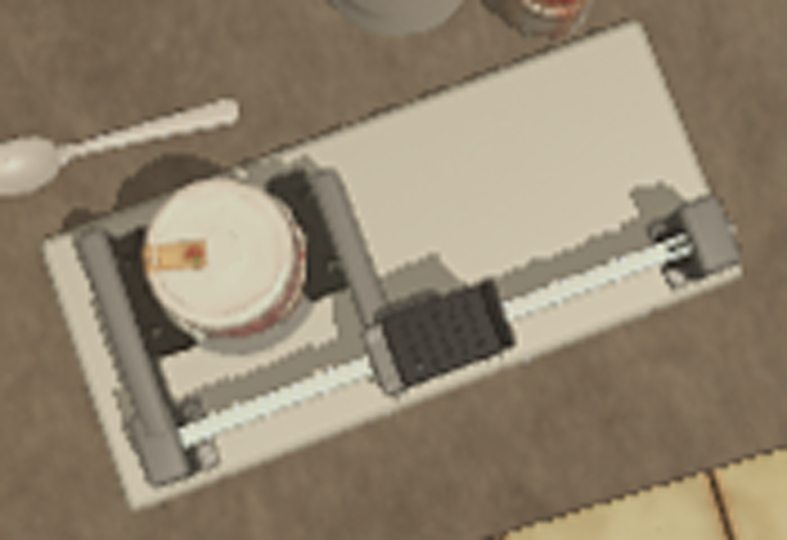

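View pics/sidec.png

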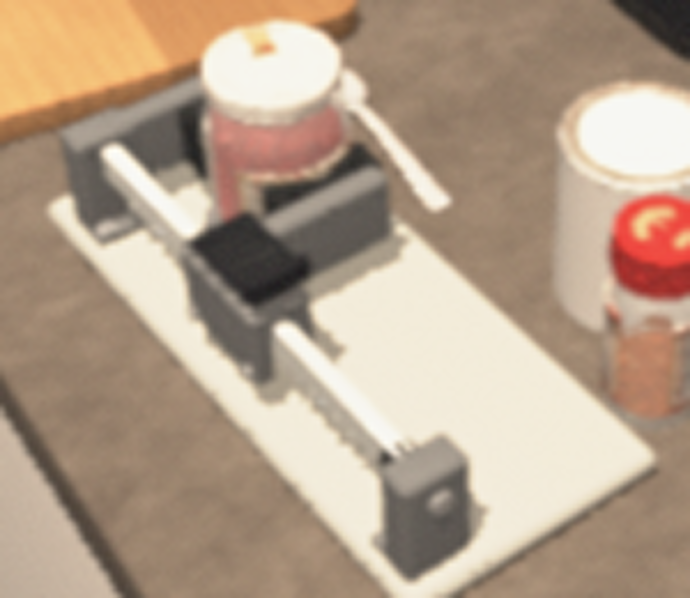

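```bash
cat >h.py <<'E'
import cv2,numpy as np
from cell import optics
from scipy.spatial.transform import Rotation as R
C={n:optics.calibration(n) for n in("side","top")}
def proj(n,P): return cv2.projectPoints(np.asarray(P,float).reshape(-1,1,3),C[n]["rvec"],C[n]["tvec"],C[n]["camera_matrix"],None)[0][:,0]
def h2w(p,P):
    P=np.asarray(P,float); return P@R.from_euler('z',p[2]).as_matrix().T+[p[0],p[1],0]
E
python3 - <<'E'
from h import *
from scipy.optimize import least_squares
T=lambda u,v:(225+u/4.497-.4,195+v/4.5-.4); S=lambda u,v:(210+u/4.6-.4,160+v/4.6-.4)
a,b=.0675,.155
obs=[("top",(a,b,.016),T(45,240),0),("top",(a,-b,.016),T(638,22),0),("top",(-a,-b,.016),T(740,270),0),("top",(-a,b,.016),T(135,508),0),
("side",(-a,b,.016),S(50,208),0),("side",(a,-b,.016),S(655,458),0),
("top",(-.029,-.027,.100),T(498,282),1),("top",(-.029,.023,.092),T(380,325),1),("top",(-.061,.023,.092),T(405,387),1),
("side",(-.029,.023,.092),S(240,212),1),("side",(-.061,.023,.092),S(190,243),1),("side",(-.029,-.027,.100),S(308,262),1)]
def f(p): return np.concatenate([proj(n,h2w(p,np.add(P,(0,p[3]*k,0))))[0]-o for n,P,o,k in obs])
g=min((least_squares(f,[.55,-.3,t,0],loss='soft_l1') for t in(-1,0,1,2,3)),key=lambda r:r.cost)
print(g.x,g.cost);print(f(g.x).reshape(-1,2).round(1))
p=g.x; np.save("p.npy",p)
print("pad",h2w(p,(-.045,p[3],.092)),"closing dir -y:",h2w([0,0,p[2]],(0,-1,0)))
for m in(-45,):print("bracket end",h2w(p,(-.045,-.155,.074)))
E
```

```text
[ 0.44790584  0.26617205  0.33462702 -0.00695142] 10.925040521456381
[[-1.3 -0.1]
 [ 1.4 -1.4]
 [ 2.3  1.4]
 [-0.8  1.2]
 [-2.  -0.3]
 [ 0.9  0.2]
 [-1.5 -1.1]
 [ 0.5 -1.3]
 [ 0.7  0.6]
 [ 1.1 -0.2]
 [-1.8 -0.3]
 [-0.1 -0.3]]
pad [0.40768482 0.24482745 0.092     ] closing dir -y: [ 0.32841691 -0.94453287  0.        ]
bracket end [0.45630648 0.1049907  0.074     ]
```

The fit is good to about 2 mm: pad at about (0.408, 0.245), holder yaw 0.335. The plan is closed fingers with tool y across the bar. I'll go round in an arc first.

Call:
arm_command:
  deltas: [0,0,0.1,0.05,0.04,0.03,0,0,0,0.2,0.1,0.08,0.035,0,0,0,0.3,0.15,0.12,0.035,0,0,0,0.36,0.19,0.155,0.035,0,0,0,0.42,0.225,0.19,0.035,0,0,0,0.48,0.255,0.23,0.035,0,0,0,0.54,0.275,0.27,0.035,0,0,0,0.6,0.29,0.315,0.035,0,0,0,0.65,0.3,0.36,0.035,0,0,0,0.7,0.305,0.405,0.035,0,0,0,0.75,0.31,0.45,0.035,0,0,0,0.78,0.31,0.49,0.035,0,0,0,0.8,0.31,0.53,0.035,0,0,0,0.8,0.31,0.53,0.035,0,0,0,0.8,0.31,0.53,0.035,0]
  force: 20

```text
clock: 1.6
position: [0.501, -0.0634, 0.2807]
ee_rot: [-2.221, -2.221, 0.0]
force: [-0.3, -0.4, 0.3]
width: 0.005
gripper_force: 0.0
```

Call:
arm_command:
  deltas: [0,0,0.05,-0.013,0.043,0,0,0,0,0.1,-0.026,0.086,0,0,0,0,0.15,-0.039,0.13,0,0,0,0,0.2,-0.053,0.174,0,0,0,0,0.213,-0.066,0.217,0,0,0,0,0.213,-0.08,0.26,-0.01,0,0,0,0.213,-0.092,0.3035,-0.04,0,0,0,0.213,-0.092,0.3035,-0.08,0,0,0,0.213,-0.092,0.3035,-0.11,0,0,0,0.213,-0.092,0.3035,-0.13,0,0,0,0.213,-0.092,0.3035,-0.14,0,0,0,0.213,-0.092,0.3035,-0.14,0,0,0,0.213,-0.092,0.3035,-0.14,0]

```text
clock: 2.9
position: [0.41, 0.2381, 0.1414]
ee_rot: [1.826, 2.556, 0.001]
force: [-0.3, 0.6, -0.1]
width: 0.005
gripper_force: 0.0
```

```bash
python3 - <<'E'
from h import *
from cell import sensors
t=optics.get_image("top");s=optics.get_image("side")
q=sensors.observe();print(q["position"],q["force"],proj("top",[[*q["position"][:2],.122-.005]]),proj("side",[[*q["position"][:2],.122]]))
a=cv2.resize(t[225:305,280:400],(600,400),interpolation=3);b=cv2.resize(s[170:270,220:320],(400,400),interpolation=3)
cv2.imwrite("pics/c2.png",cv2.resize(np.hstack([a,b]),(800,320)))
E
```

```text
[0.41000739 0.23853178 0.14182394] [-0.46784116  0.12345298 -0.32052906] [[327.18083813 267.18873882]] [[262.85908418 205.58225617]]
```

View pics/c2.png

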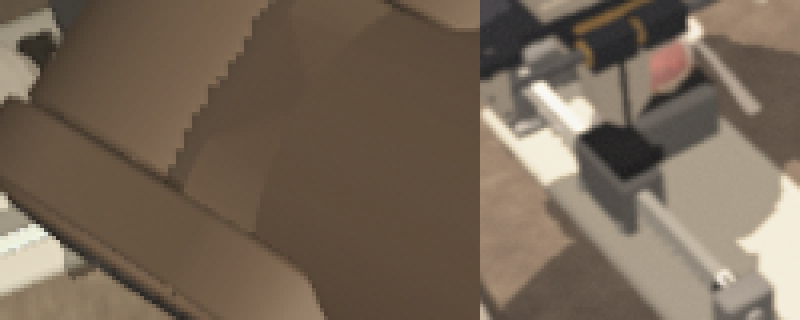

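The side view shows the closed fingertips (tip around (262,206) in full-image pixels) right over the black pad. Now I'll press down.

Call:
arm_command:
  deltas: [0,0,0,0,0,-0.01,0,0,0,0,0,0,-0.02,0,0,0,0,0,0,-0.027,0,0,0,0,0,0,-0.03,0,0,0,0,0,0,-0.033,0,0,0,0,0,0,-0.035,0,0,0,0,0,0,-0.0365,0,0,0,0,0,0,-0.0365,0,0,0,0,0,0,-0.0365,0]

```text
clock: 3.9
position: [0.4091, 0.2384, 0.1044]
ee_rot: [1.825, 2.557, -0.0]
force: [-3.0, -2.2, 5.5]
width: 0.002
gripper_force: 2.0
```

Call:
arm_command:
  deltas: [0,0,0,0.0013,-0.0038,0,0,0,0,0,0.0026,-0.0076,0,0,0,0,0,0.0039,-0.0113,0,0,0,0,0,0.0053,-0.0151,0,0,0,0,0,0.0066,-0.0189,0,0]

```text
clock: 4.4
position: [0.4161, 0.2193, 0.1043]
ee_rot: [1.825, 2.557, 0.001]
force: [-1.8, 1.2, 4.1]
width: 0.006
gripper_force: 2.0
```

```bash
python3 - <<'E'
from h import *
from cell import sensors
s=optics.get_image("side")
q=sensors.observe();print(q["position"],q["force"])
cv2.imwrite("pics/c3.png",cv2.resize(s[160:290,210:360],(690,598),interpolation=3))
E
```

```text
[0.41633075 0.21852116 0.1042646 ] [-1.63892824 -0.40460576  4.20307563]
```

View pics/c3.png

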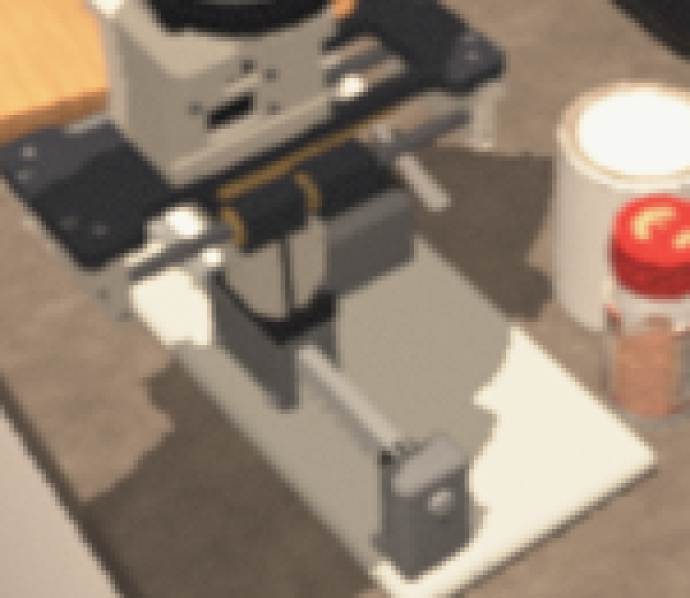

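The picture shows the jaw has slid right with the finger on the pad: its lip is now at crop (285,340), where it was (255,303), with Fz about 4.2 N. I'll keep pushing.

Call:
arm_command:
  deltas: [0,0,0,0.0016,-0.0047,0,0,0,0,0,0.0033,-0.0094,0,0,0,0,0,0.0049,-0.0142,0,0,0,0,0,0.0066,-0.0189,0,0,0,0,0,0.0082,-0.0236,0,0,0,0,0,0.0099,-0.0283,0,0,0,0,0,0.0115,-0.0331,0,0,0,0,0,0.0131,-0.0378,0,0,0,0,0,0.0148,-0.0425,0,0,0,0,0,0.0164,-0.0472,0,0,0,0,0,0.0177,-0.051,0,0,0,0,0,0.019,-0.0548,0,0,0,0,0,0.0197,-0.0567,0,0,0,0,0,0.0197,-0.0567,0,0]

```text
clock: 5.85
position: [0.4356, 0.1625, 0.1043]
ee_rot: [1.825, 2.557, 0.0]
force: [2.0, 0.2, 3.9]
width: 0.006
gripper_force: 2.0
```

Call:
arm_command:
  deltas: [0,0,0,0.0007,-0.0019,0,0,0,0,0,0.0013,-0.0038,0,0,0,0,0,0.0013,-0.0038,0,0]

```text
clock: 6.15
position: [0.4362, 0.1595, 0.1042]
ee_rot: [-1.823, -2.557, -0.0]
force: [-0.1, 4.0, 3.9]
width: 0.007
gripper_force: 3.9
```

Call:
arm_command:
  deltas: [0,0,0,0.0005,-0.0014,0,0,0,0,0,0.001,-0.0028,0,0,0,0,0,0.001,-0.0028,0,0]

```text
clock: 6.45
position: [0.4365, 0.1589, 0.1043]
ee_rot: [-1.82, -2.557, -0.004]
force: [-4.7, 11.7, 4.3]
width: 0.005
gripper_force: 7.5
```

The push force rose to about 12.6 N with no further motion, so the jaw is at the buffer. I'll ease the push, let the pad rise while keeping slight contact, then lift off.

Call:
arm_command:
  deltas: [0,0,0,-0.0006,0.0017,0,0,0,0,0,-0.0006,0.0017,0.002,0,0,0,0,-0.0006,0.0017,0.004,0,0,0,0,-0.0006,0.0017,0.006,0,0,0,0,-0.0006,0.0017,0.008,0,0,0,0,-0.0016,0.0046,0.009,0,0,0,0,-0.0023,0.0066,0.012,0,0,0,0,-0.0023,0.0066,0.02,0,0,0,0,-0.0023,0.0066,0.04,0,0,0,0,-0.0023,0.0066,0.07,0,0,0,0,-0.0023,0.0066,0.11,0,0,0,0,-0.0023,0.0066,0.15,0,0,0,0,0.005,-0.04,0.17,0,0,0,0,0.015,-0.085,0.17,0,0,0,0,0.03,-0.13,0.17,0,0,0,0,0.04,-0.175,0.17,0,0,0,0,0.04,-0.21,0.17,0,0,0,0,0.04,-0.24,0.17,0,0,0,0,0.04,-0.24,0.17,0]

```text
clock: 8.35
position: [0.4769, -0.0891, 0.2742]
ee_rot: [1.834, 2.551, -0.003]
force: [0.6, -0.7, 0.4]
width: 0.004
gripper_force: 0.0
```

```bash
python3 - <<'E'
from h import *
from cell import sensors
s=optics.get_image("side");t=optics.get_image("top")
q=sensors.observe();print(q["clock"],q["position"],q["force"])
p=np.load("p.npy")
a=cv2.resize(t[195:315,225:400],(437,300),interpolation=3);b=cv2.resize(s[160:290,210:360],(346,300),interpolation=3)
cv2.imwrite("pics/c4.png",np.hstack([a,b]))
for d in(0,.07,.08):
  w=h2w(p,[(-.029,p[3]-.027-d,.1),(-.061,p[3]+.023-d,.092)]);print(d,((proj("top",w)-[225,195])*2.5).round(),((proj("side",w)-[210,160])*2.307+[437,0]).round())
E
```

```text
8.45 [ 0.47730127 -0.08437396  0.27448206] [-0.28873204  0.4978269   0.50206271]
0 [[272. 153.]
 [226. 215.]] [[590. 130.]
 [527. 120.]]
0.07 [[356. 121.]
 [310. 183.]] [[639. 178.]
 [572. 167.]]
0.08 [[368. 117.]
 [322. 179.]] [[647. 185.]
 [578. 174.]]
```

View pics/c4.png

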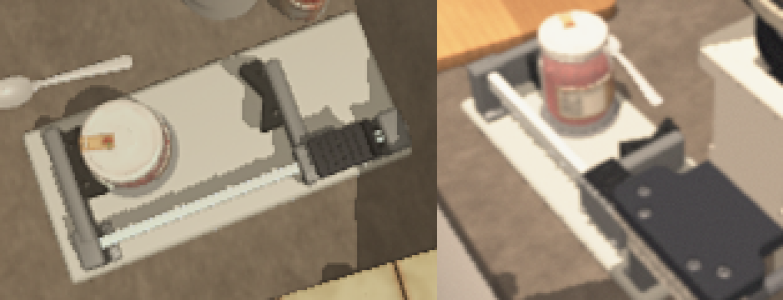

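```bash
python3 - <<'E'
from h import *
a=cv2.imread("pics/top0.png");b=optics.get_image("top");p=np.load("p.npy")
K=6;up=lambda i:cv2.resize(i,None,fx=K,fy=K,interpolation=3)
def sh(x0,x1,y0,y1,sx0,sx1,sy0,sy1):
    r=cv2.matchTemplate(up(b[sy0:sy1,sx0:sx1]),up(a[y0:y1,x0:x1]),cv2.TM_CCOEFF_NORMED);_,v,_,l=cv2.minMaxLoc(r)
    return l[0]/K+sx0-x0,l[1]/K+sy0-y0,v
print("jaw",sh(306,342,254,284,330,395,230,280),"jar",sh(256,293,233,266,246,303,223,276))
for d in(.076,.078,.08,.082):
  w=h2w(p,[(-.045,p[3],.095),(-.045,p[3]-d,.095)]);print(d,np.diff(proj("top",w),axis=0))
E
```

```text
jaw (37.0, -14.0, 0.7260569930076599) jar (0.0, 0.0, 0.8317376375198364)
0.076 [[ 36.46947212 -13.86668881]]
0.078 [[ 37.42220712 -14.22894466]]
0.08 [[ 38.37458644 -14.59106528]]
0.082 [[ 39.32661027 -14.95305073]]
```

Jar unmoved. Jaw at about 0.0775 by image matching, which is only good to 1 px (2 mm). I'll clear the side view and look at the gap to the buffer.

Call:
arm_command:
  deltas: [0,0,-0.1,-0.01,-0.04,0.02,0,0,0,-0.2,-0.02,-0.085,0.03,0,0,0,-0.3,-0.04,-0.13,0.03,0,0,0,-0.4,-0.07,-0.17,0.03,0,0,0,-0.45,-0.1,-0.21,0.03,0,0,0,-0.5,-0.13,-0.25,0.03,0,0,0,-0.5,-0.16,-0.29,0.03,0,0,0,-0.5,-0.18,-0.32,0.03,0,0,0,-0.5,-0.18,-0.32,0.03,0]

```text
clock: 9.4
position: [0.2946, -0.407, 0.3042]
ee_rot: [2.669, 1.656, -0.003]
force: [0.4, 0.6, 0.5]
width: 0.003
gripper_force: 0.0
```

```bash
python3 - <<'E'
from h import *
a=cv2.imread("pics/side0.png");b=optics.get_image("side");t=optics.get_image("top");p=np.load("p.npy")
K=6;up=lambda i:cv2.resize(i,None,fx=K,fy=K,interpolation=3)
for d in(.076,.078,.08,.082):
  w=h2w(p,[(-.045,p[3],.09),(-.045,p[3]-d,.09)]);print(d,np.diff(proj("side",w),axis=0))
cv2.imwrite("pics/c5.png",np.hstack([cv2.resize(t[230:280,335:400],(400,308),interpolation=3),cv2.resize(b[205:255,250:315],(400,308),interpolation=3)]))
E
```

```text
0.076 [[21.91024815 22.39022473]]
0.078 [[22.52024068 23.01358006]]
0.08 [[23.13204835 23.63879028]]
0.082 [[23.74567927 24.2658637 ]]
```

View pics/c5.png

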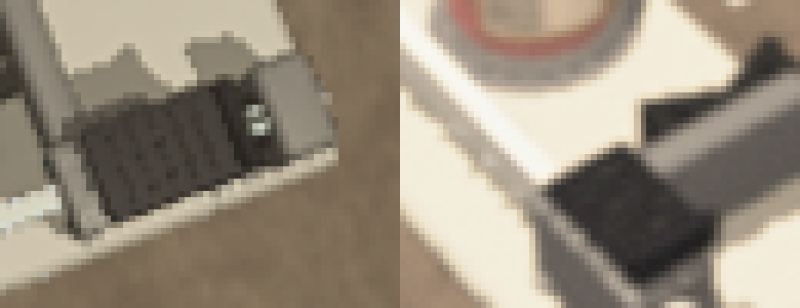

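```bash
python3 - <<'E'
from h import *
p=np.load("p.npy")
def ecc(n,P0,sz):
    a=cv2.cvtColor(cv2.imread(f"pics/{n}0.png"),6).astype(np.float32); b=cv2.cvtColor(optics.get_image(n),6).astype(np.float32)
    c=proj(n,h2w(p,[P0]))[0]; x,y=(c-sz).astype(int); T=a[y:y+2*sz,x:x+2*sz]
    J=[]
    for d in(.07,.074,.078,.082,.086):
        w=h2w(p,[P0,np.subtract(P0,(0,d,0))]);J.append(np.diff(proj(n,w),axis=0)[0])
    W=np.array([[1,0,x+J[2][0]],[0,1,y+J[2][1]]],np.float32)
    try:
        cc,W=cv2.findTransformECC(T,b,W,cv2.MOTION_TRANSLATION,(3,200,1e-5),None,3)
        s=W[:,2]-[x,y]; J=np.array(J); k=(J[-1]-J[0])/.016
        print(n,sz,s,cc,"d=",.078+k@(s-J[2])/(k@k))
    except cv2.error as e: print(n,sz,"fail")
for sz in(11,14,17):
    ecc("top",(-.045,p[3],.094),sz); ecc("side",(-.045,p[3],.092),sz)
E
```

```text
top 11 [ 37.91418457 -14.59129333] 0.9717082549441127 d= 0.07924971287513277
side 11 [22.53436279 23.11952209] 0.9396840191311412 d= 0.07814924628331561
top 14 [ 37.49417114 -14.56169128] 0.9425942290406397 d= 0.07845766078410542
side 14 [21.96502686 23.23725891] 0.9155502445771974 d= 0.07742978386462233
top 17 [ 37.62756348 -14.4909668 ] 0.8805677155703991 d= 0.07865325584631029
side 17 [22.14672852 23.17225647] 0.887803166186834 d= 0.07761458207461294
```

The ECC estimate is about 78.5 mm. My plate fit overpredicts image lengths by about 2%, so that corrects to about 80 mm. This agrees with the 12.6 N hard stop at the buffer. I'll hand it in.

```bash
python3 -c "
from cell import arm
print(arm.sign_off())"
```

```text
the job is handed in; nothing more can be done
None
```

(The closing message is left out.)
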